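Index the lens blocker's arm over the bare lens

TASK

The arm of the lens blocker is locked in its middle index hole. Hook a fingertip into the orange pull ring (do not pinch or force it), lift the spring index pin, swing the arm one hole so that the red block under its far end stands over the bare lens rather than over the lens that already has a block, and release the ring so that the pin drops fully home in that hole. Swing it no farther than that hole, and leave the lenses and the other things on the bench where they are.

Things in the scene. Friction and masses are not known exactly. Their poses are not given: they have to be found in the camera images.
- blocker: Lens blocker, fixed: round grey base 252 mm wide, 14 mm high; origin at the centre of its underside, on the arm's vertical pivot axis. Its x axis points to the robot's left (within 13 degrees), y towards the robot. A steel index plate on its -x side, top 54 mm above the bench, has five 10 mm holes 100 mm from the pivot, 25 degrees apart, the middle one on the -x axis.
- pivot (a point): Point on the arm's pivot axis, 70 mm above the bench. The hub here is 40 mm wide and 93 mm high. The arm is an aluminium bar 28 to 42 mm wide, 70 to 82 mm above the bench, with pin and ring at its -x end and the block at its other end. A wall shelf overhangs the back of the bench from x = 0.73 m, 0.48 m up: keep the wrist short of it.
- swing_arm (a joint): Angle of the arm about the pivot, rad. 0 at the start, pin in the middle hole. Positive: counter-clockwise from above; the block end goes to the blocker's +y (towards the robot), the ring end to -y. Holes at -0.873, -0.436, 0, 0.436, 0.873. In a hole it is locked, with 0.01 rad of play; with the pin out it turns with under 2 N at the ring and stays where it is left.
- index_pin (a joint): Height of the spring index pin above fully home, m: 0 with the round-ended 8 mm pin 9 mm deep in a hole; 0.009 when it rides on the plate; upper stop at 0.022. The spring and the pin's weight press down with 4 N at 0, 6 N at 0.012. Let go within 3 mm of a hole's centre, it drops in and centres the arm. The ring must not be loaded with more than 35 N.
- ring_centre (a point): Centre of the orange pull ring on the pin: 122 mm above the bench (pin home), 82 mm from the pivot axis. Round bar 6.4 mm thick, 40.6 mm clear inside. The ring leans: its lowest point is on the pin, its top leans to the pivot, so a finger pointing along the arm to the pivot, 40 degrees off straight down, goes squarely through. x axis: along the arm to the pivot; z up. The arm's top is 40 mm below.
- block_face (a point): Centre of the underside of the red lens block (24 mm wide) at the arm's far end, 55 mm above the bench, 90 mm from the pivot axis. The black press knob above it reaches 124 mm above the bench.
- bare_lens: Clear lens blank, 66 mm wide, 9 mm thick, with no block on it, loose on a seat 90 mm from the pivot, 25 degrees to the +y (near) or -y (far) side of the blocker's +x axis: one hole's swing. Origin: centre of its underside, 20 mm above the bench, straight below where the block must stand.
- seat_done: The other lens seat, a black disc 52 mm wide, origin at the centre of its underside; the clear lens on it already has a red block standing on it (top 47 mm above the bench).
- black_cup: Black cup, 70 mm wide, 58 mm high, loose on the green cloth to the right; origin at the centre of its underside. Leave it alone.
- pliers_1: Blue-handled pliers, 136 x 40 x 11 mm, loose on the green cloth; origin at the centre of the underside. Leave them alone.
- tray_a: Small blue open lens box, 35 x 58 x 24 mm, loose to the left; origin at the centre of its underside. Leave it alone.
- tray_b: Another such blue lens box, farther left. Leave it alone.
- spray: Dark grey pump spray bottle, 37 mm wide, 130 mm high, loose to the left beyond the boxes; origin at the centre of its underside. Leave it alone.
- driver: Small screwdriver with red handle, 119 mm long, 10 mm high, lying to the left of the blocker near the front edge; origin at the centre of its underside. Leave it alone.

How it is judged:
By the outcome, as a careful person would: the job done as asked, in the order asked, and still so for the second after the job is handed in, with the robot touching nothing.
It also fails if it takes over 40 s, if anything falls off the work surface, if the arm or the gripper's body presses on something with over 40 N, if the wrist force passes 120 N, or if a joint passes its speed limit or range.

ROBOT

A 6-joint arm with a two-finger parallel gripper is mounted at the origin on a cart in front of the work surface, level with it; the furniture and walls round the work are solid. World frame = base frame: x ahead of the robot, y to its left, z up, the work surface at z = 0. Lengths are in mm, angles in rad, forces in N, time in s.
With the tool pointing down it reaches from about 275 to 750 mm from the base axis. Payload 10.2 kg.
Tool frame: the origin (TCP) lies at the centre of the arm's flange, where the gripper is bolted on; the fingertips stand 173 mm ahead of it and the grasp point (between the pads) lies 155 mm ahead of it; z points along the fingers, y is the line along which they close (so a half turn about z gives the same grasp; the last joint's range is limited). The gripper opens to 85 mm and grips with 20 to 120 N. Pads are 22 mm wide; open, the fingers measure 114 mm over their backs; the gripper's body (76 mm by 85 mm) begins 54 mm behind the grasp point. The pads swing forward as they close: fully open they stand 13 mm farther back than shut.
Start: joints at [0.994, 0.313, 1.498, -0, 1.331, -0.223], TCP at [181.908, 492.486, 404.694] pointing down, gripper open.
Joint ranges: [-2.94, 2.94], [-0.97, 2.17], [0.19, 2.56], [-1.23, 4.37], [0.02, 3.11], [-2.88, 2.88]. Speed limits (rad/s): [2.39, 2.39, 3.01, 3.14, 3.14, 3.14].

INTERFACE

Orientations are given as a unit quaternion [w, x, y, z].
In Python, from rig import ctrl, job, capture, calibration gives the robot as it stands (ctrl), with the cameras as plain functions and the job (job).
- The arm moves only by the shell command python3 steer.py 'ROWS' [OPENING] [FORCE]. ROWS is a JSON list of rows, 1 to 8 of them, each of 6 numbers: dx, dy, dz in mm, then a rotation vector rx, ry, rz in rad; each row is the pose to reach, as a shift and turn from the pose commanded when the command began, along the tool's axes at that moment; what a row does not reach only later rows make up. A row lasts 1/10 s, in which the tool goes at most 50 mm and 0.15 rad, less where a joint would pass 70% of its speed; a pose out of reach is approached as far as the arm can. OPENING is the opening from 0.0 (shut) to 1.0 (fully open), set as the command begins (- or left out keeps the last). The fingers move at their own pace and stop on an object; FORCE is the grip in N (left out, the last holds). Time passes only in rows, so rows that do not move let the fingers close. It prints the time, the measured TCP pose, the force, the opening and the grip force at its end.
- ctrl.sense(): the state, without advancing time (a new reading comes with each control period).
- capture(name): name is "scene" or "side" or "wrist"; returns the picture (400x640x3 uint8, red, green, blue); there is no depth.
- calibration(name): a dict with "fx", "fy", "cx", "cy" (pixels), "position" and "attitude" of the camera in the world. Camera axes: x right, y down, z forward; pixel columns grow to the right and rows downward; lengths in mm; the calibration is good to about 2 mm. The wrist camera is an equidistant fisheye: a pixel r from the principal point sees the ray r / f radians off the axis. A picture is of the moment at which its call begins: read the wrist's pose just before it. calibration takes no time and is no camera call; for the wrist camera it gives the pose at the moment of the call.
- job.finish_job(): hands the job in; it is judged then, once.
The state is a dict: "time_s": time; "joints": joint angles; "dq": joint speeds; "tau": joint torques, N m; "eef_pos": TCP position; "ee_rot": TCP orientation; "force": force on the tool from outside, world axes, zero at the start; "wrist_torque": the same for the moment, N m; "grip_width": opening from 0.0 (shut) to 1.0 (fully open); "grip_force": force on a finger pad.
Only numpy, scipy, OpenCV 4.12 (cv2) and the standard library are available. Lean on these libraries where they do the work, as an engineer would, in place of code of your own. Each camera call takes 0.05 s, during which the arm holds its last target. There are 200 camera calls.

## Working session

There is one attempt and no reset: what is moved stays moved. The work goes in short steps, Python scripts to look and compute and a shell command to move; the robot and the scene stay as the last step left them, time stands still between calls to the robot, and variables do not carry over. Pictures are saved under pics/ and viewed, at most 10 in all, crops included, and the job is handed in when it is done.

```bash
ls; mkdir -p pics; python3 - <<'E'
from rig import ctrl, job, capture, calibration
import cv2
for n in ("scene","side"):
    im=capture(n); cv2.imwrite(f"pics/{n}0.png",im[:,:,::-1]); print(n,calibration(n))
s=ctrl.sense(); print(s)
print(calibration("wrist"))
E
```

```text
pics
rig.py
steer.py
scene {'fx': 516.4912692279805, 'fy': 516.4912692279805, 'cx': 318.4954790925035, 'cy': 207.1109785408802, 'position': array([-227.15100274, -387.14216208, 1123.11969082]), 'attitude': array([-0.29603378,  0.82507686, -0.45275485,  0.16317235])}
side {'fx': 429.4591951736947, 'fy': 429.4591951736947, 'cx': 314.09789225417313, 'cy': 203.28323080012487, 'position': array([430.32377561, 918.76022246, 608.30056552]), 'attitude': array([ 0.0141899 , -0.04729412,  0.86646691, -0.49678667])}
{'time_s': 0.1, 'joints': array([ 9.93606041e-01,  3.13431898e-01,  1.49831971e+00, -2.84447874e-05,
        1.33099547e+00, -2.23402615e-01]), 'dq': array([-0.00088605, -0.00166055, -0.00117149,  0.00061277, -0.00161861,
        0.00053798]), 'tau': array([ 2.90971198e-03, -4.12902117e+01, -2.60144895e+01, -1.68346173e-04,
        3.05126508e-03, -1.20607115e-05]), 'eef_pos': array([181.89324536, 492.464958  , 404.18840104]), 'ee_rot': array([-2.12212949e-04,  1.75969372e-01,  9.84395473e-01, -5.36963475e-04]), 'force': array([ 0.66598741, -0.45622287, -0.26490237]), 'wrist_torque': array([0.05308072, 0.03569523, 0.01793931]), 'grip_force': 0.0, 'grip_width': 0.9979784593036184}
{'fx': 309.70691628693146, 'fy': 309.70691628693146, 'cx': 327.2694486139573, 'cy': 200.5804855591785, 'position': array([118.89087108, 516.11592378, 373.21300877]), 'attitude': array([0.10997052, 0.81316697, 0.56643111, 0.07630045])}
```

View pics/scene0.png

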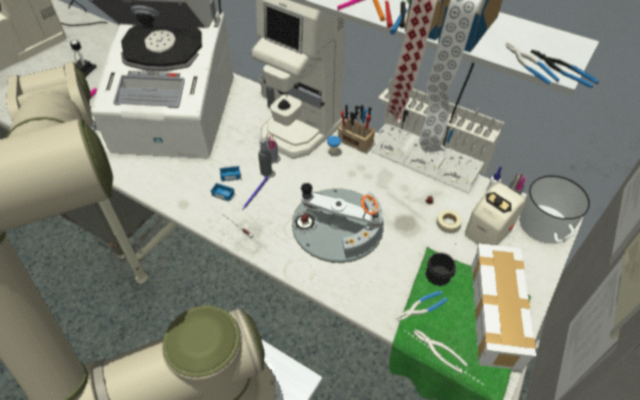

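View pics/side0.png

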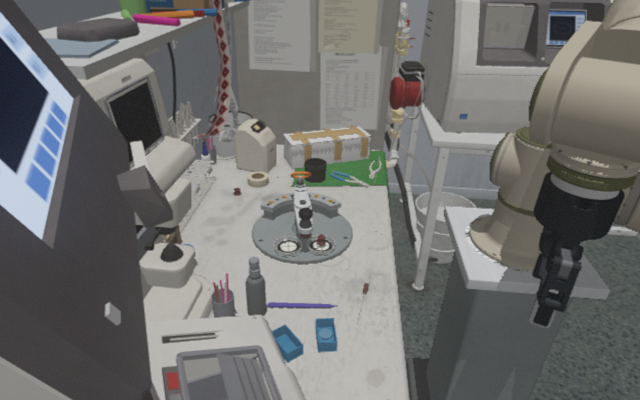

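The scene view shows the blocker's ring at about (370,205), hub (338,204), knob (306,190) and red-blocked lens (306,222). In the side view the blocked lens is at (320,240), on the robot side, and the bare lens at (288,246), on the far side. That means a swing of -0.436, with the ring end coming towards the robot.

```bash
cat > h.py <<'E'
import numpy as np, cv2
from scipy.spatial.transform import Rotation as R
from rig import ctrl, job, capture, calibration
def rot(q): return R.from_quat([q[1],q[2],q[3],q[0]])
def ray(c,u,v,fish=False):
    x=(u-c['cx'])/c['fx']; y=(v-c['cy'])/c['fy']
    if fish:
        r=np.hypot(x,y); d=np.array([x/r*np.sin(r),y/r*np.sin(r),np.cos(r)])
    else: d=np.array([x,y,1.])
    d=rot(c['attitude']).apply(d); return np.array(c['position']),d/np.linalg.norm(d)
def plane(c,u,v,z,fish=False):
    p,d=ray(c,u,v,fish); return p+d*(z-p[2])/d[2]
def tri(r1,r2):
    A=np.zeros((3,3));b=np.zeros(3)
    for p,d in (r1,r2):
        M=np.eye(3)-np.outer(d,d);A+=M;b+=M@p
    x=np.linalg.solve(A,b); return x,[np.linalg.norm((np.eye(3)-np.outer(d,d))@(x-p)) for p,d in(r1,r2)]
def blobs(im,lo,hi,box,amin=8):
    hsv=cv2.cvtColor(im,cv2.COLOR_RGB2HSV); m=cv2.inRange(hsv,lo,hi); k=np.zeros_like(m)
    x0,y0,x1,y1=box; k[y0:y1,x0:x1]=m[y0:y1,x0:x1]
    n,l,s,c=cv2.connectedComponentsWithStats(k)
    return [(s[i].tolist(),c[i].round(1).tolist()) for i in range(1,n) if s[i][4]>=amin],k
E
python3 - <<'E'
from h import *
B={'scene':(285,175,395,265),'side':(245,165,360,270)}
for n in B:
    im=cv2.imread(f"pics/{n}0.png")[:,:,::-1].copy()
    print(n,'orange',blobs(im,(3,120,90),(18,255,255),B[n])[0])
    print(n,'red',blobs(im,(0,60,40),(3,255,255),B[n],4)[0],blobs(im,(172,60,40),(180,255,255),B[n],4)[0])
    print(n,'dark',blobs(im,(0,0,0),(180,255,50),B[n])[0])
    x0,y0,x1,y1=B[n]
    cv2.imwrite(f"pics/{n}1.png",cv2.resize(im[y0:y1,x0:x1,::-1],None,fx=5,fy=5,interpolation=cv2.INTER_CUBIC))
a=cv2.imread("pics/scene1.png");b=cv2.imread("pics/side1.png")
h=max(a.shape[0],b.shape[0]);f=lambda i:cv2.copyMakeBorder(i,0,h-i.shape[0],0,0,0)
z=np.hstack([f(a),f(b)]);print(z.shape);cv2.imwrite("pics/both1.png",cv2.resize(z,None,fx=.7,fy=.7,interpolation=cv2.INTER_AREA))
E
```

```text
scene orange [([361, 195, 16, 20, 111], [368.4, 204.0]), ([303, 215, 4, 4, 9], [304.1, 216.4])]
scene red [([304, 217, 3, 4, 5], [305.0, 218.4])] []
scene dark [([302, 185, 9, 13, 82], [306.5, 190.1])]
side orange [([291, 171, 20, 7, 83], [301.4, 174.1])]
side red [([319, 235, 5, 7, 10], [321.5, 237.6]), ([319, 242, 2, 3, 4], [319.5, 242.8])] []
side dark [([312, 168, 13, 12, 59], [319.3, 172.9]), ([307, 178, 6, 3, 8], [309.6, 179.4]), ([300, 212, 4, 7, 12], [301.2, 215.7]), ([305, 214, 7, 6, 16], [307.9, 216.7])]
(525, 1125, 3)
```

View pics/both1.png

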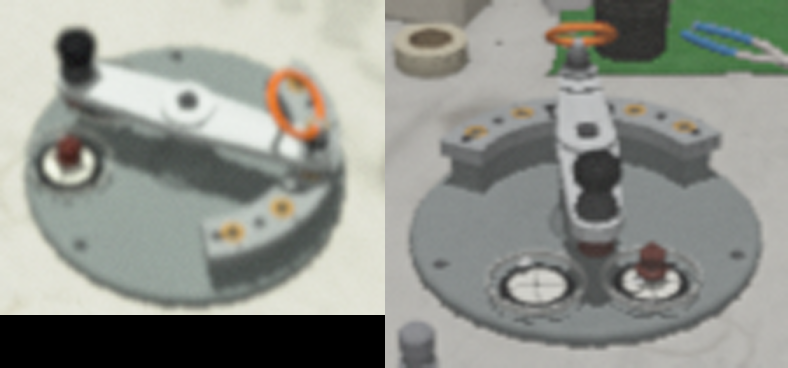

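The crop confirms it: the bare lens is on the far (+x world) side and the blocked one on the near side. The ring centre is about (369.5,204.4) in scene and (301,174.7) in side. The hub top is about (338.7,203.6) in scene and (303,202) in side.

```bash
python3 - <<'E'
from h import *
cs,cd=calibration('scene'),calibration('side')
P={}
for n,a,b in (('ring',(369.5,204.4),(301.2,174.6)),('hubtop',(338.7,203.6),(303,202.1)),('knobtop',(306.5,187.5),(304.6,214))):
    x,e=tri(ray(cs,*a),ray(cd,*b)); print(n,x.round(1),np.round(e,1))
print('hub z93',plane(cs,338.7,203.6,93).round(1),plane(cd,303,202.1,93).round(1))
print('ring z122',plane(cs,369.5,204.4,122).round(1),plane(cd,301.2,174.6,122).round(1))
print('bare',plane(cd,245+(537-385)/3.5,165+285/3.5,29).round(1),'done',plane(cd,245+(652-385)/3.5,165+283/3.5,29).round(1),plane(cs,285+69/3.5,175+165/3.5,29).round(1))
# base extents: points on the top rim z=14, circle fit
def fit(c,pts):
    q=np.array([plane(c,u,v,14)[:2] for u,v in pts]);A=np.c_[2*q,np.ones(len(q))]
    s=np.linalg.lstsq(A,(q**2).sum(1),rcond=None)[0];return s[:2].round(1),np.sqrt(s[2]+s[:2]@s[:2]).round(1)
print(fit(cs,[(285+x/3.5,175+y/3.5) for x,y in [(27,160),(50,90),(110,55),(200,47),(37,205),(80,255),(150,290),(210,297)]]))
print(fit(cd,[(245+(x-385)/3.5,165+y/3.5) for x,y in [(411,225),(430,280),(480,318),(588,334),(690,312),(735,280),(760,230)]]))
E
```

```text
ring [546.3 -48.4 121. ] [1. 1.]
hubtop [531.5  32.   87.9] [0.6 0.6]
knobtop [517.1 122.3 110.7] [0.2 0.2]
hub z93 [528.5  29.9  93. ] [530.   41.4  93. ]
ring z122 [546.8 -48.7 122. ] [545.1 -45.2 122. ]
bare [551.5 135.2  29. ] done [477.6 123.6  29. ] [470.9  99.2  29. ]
(array([532. ,  32.1]), np.float64(123.5))
(array([532.4,  41.6]), np.float64(122.4))
```

```bash
cat >> h.py <<'E'
PIV=np.array([531.5,33.,0]); RING=np.array([546.5,-47.7,122.])
def frame(ring=RING,piv=PIV):
    ux=piv-ring; ux[2]=0; ux/=np.linalg.norm(ux); k=np.radians(40)
    d=np.sin(k)*ux-np.cos(k)*np.array([0,0,1]); n=np.cross(ux,[0,0,1.]); return np.c_[np.cross(n,d),n,d]  # tool x,y,z
def go(p,M):
    s=ctrl.sense(); T=rot(s['ee_rot'])
    print('rows',T.inv().apply(p-s['eef_pos']).round(1),(T.inv()*R.from_matrix(M)).as_rotvec().round(3))
def state():
    s=ctrl.sense(); print(s['time_s'],s['eef_pos'].round(1),s['joints'].round(2),s['force'].round(1),s['grip_width']); return s
E
python3 - <<'E'
from h import *
M=frame(); print(M.round(3))
# +y finger centre at 49.8, tips 160 ahead when open
P=RING-49.8*M[:,1]-(160+60)*M[:,2]; print(P)
go(P+[0,0,80],M); print(calibration('wrist')['position']-ctrl.sense()['eef_pos'])
E
```

```text
[[-0.14   0.983 -0.117]
 [ 0.753  0.183  0.632]
 [ 0.643 -0.    -0.766]]
[ 523.38097366 -195.83259169  290.52977749]
rows [-558.8 -527.3   34.1] [-0.361  0.634  0.989]
[-63.00237428  23.65096578 -30.97539228]
```

```bash
r='[-559,-527,34,-0.361,0.634,0.989]'; python3 steer.py '[[-559,-527,34,-0.361,0.634,0.989],[-559,-527,34,-0.361,0.634,0.989],[-559,-527,34,-0.361,0.634,0.989],[-559,-527,34,-0.361,0.634,0.989],[-559,-527,34,-0.361,0.634,0.989],[-559,-527,34,-0.361,0.634,0.989],[-559,-527,34,-0.361,0.634,0.989],[-559,-527,34,-0.361,0.634,0.989]]' 1.0
python3 -c "
from h import *
M=frame();state();go(RING-49.8*M[:,1]-220*M[:,2]+[0,0,80],M)"
```

```text
time_s: 0.9
eef_pos: [360.0, 132.6, 387.1]
ee_rot: [-0.258, 0.594, 0.73, 0.216]
force: [0.6, -0.2, 0.1]
grip_width: 0.998
grip_force: 0.0
0.9 [360.  132.6 387.1] [-0.09  0.02  1.95  0.66  1.44 -0.48] [ 0.6 -0.2  0.1] 0.9982822685722028
rows [-285.1   94.1 -211.4] [-0.005  0.011  0.019]
```

```bash
python3 steer.py '[[-285,94,-211,0,0.01,0.02],[-285,94,-211,0,0.01,0.02],[-285,94,-211,0,0.01,0.02],[-285,94,-211,0,0.01,0.02],[-285,94,-211,0,0.01,0.02],[-285,94,-211,0,0.01,0.02],[-285,94,-211,0,0.01,0.02],[-285,94,-211,0,0.01,0.02]]'
python3 -c "
from h import *
M=frame();state();go(RING-49.8*M[:,1]-220*M[:,2],M)"
```

```text
time_s: 1.7
eef_pos: [525.6, -196.3, 370.1]
ee_rot: [-0.263, 0.6, 0.724, 0.215]
force: [-0.6, 0.7, -0.1]
grip_width: 0.999
grip_force: 0.0
1.7 [ 525.6 -196.3  370.1] [-0.63  0.5   1.37  0.46  1.8  -0.84] [-0.6  0.7 -0.1] 0.9990156998293825
rows [-50.2  -1.7  61.8] [-0.007  0.004  0.001]
```

Reached, joints comfortable. Go to the pre-approach and look with the wrist camera.

```bash
python3 steer.py '[[-50,-2,62,-0.007,0.004,0],[-50,-2,62,-0.007,0.004,0],[-50,-2,62,-0.007,0.004,0],[-50,-2,62,-0.007,0.004,0]]'
python3 - <<'E'
from h import *
M=frame();state();go(RING-49.8*M[:,1]-220*M[:,2],M)
c=calibration('wrist'); im=capture('wrist'); cv2.imwrite('pics/w1.png',im[:,:,::-1])
b,k=blobs(im,(3,120,90),(18,255,255),(0,0,640,400),20); print(b)
for s,q in b: print(plane(c,*q,122,True).round(1))
E
```

```text
time_s: 2.1
eef_pos: [522.5, -192.0, 292.7]
ee_rot: [-0.263, 0.599, 0.724, 0.219]
force: [1.1, -0.5, 0.2]
grip_width: 1.001
grip_force: 0.0
2.1 [ 522.5 -192.   292.7] [-0.63  0.57  1.47  0.46  1.64 -0.91] [ 1.1 -0.5  0.2] 1.0008925798141077
rows [-4.4  0.2 -0.9] [-0.001  0.     0.004]
[([365, 192, 76, 74, 1410], [399.6, 222.7]), ([289, 229, 18, 17, 127], [297.2, 236.8]), ([456, 228, 15, 16, 104], [463.5, 235.1]), ([406, 254, 13, 12, 96], [412.3, 259.6]), ([328, 258, 19, 18, 156], [336.6, 266.4])]
[543.8 -42.9 122. ]
[479.1 -64.9 122. ]
[590.3 -44.1 122. ]
[554.9 -66.8 122. ]
[507.5 -79.3 122. ]
```

View pics/w1.png

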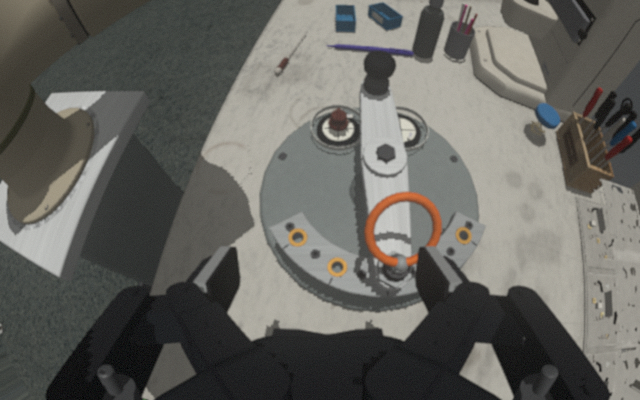

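Wrist view: ring centre at about (403,229), four hole bushings visible at z=54, right fingertip at about (433,252). I'll refine the pivot from the bushings and check where the fingertip projects.

```bash
python3 - <<'E'
from h import *
from scipy.optimize import least_squares
c=calibration('wrist'); s=state()
H=np.array([plane(c,*q,54,True)[:2] for q in [(297.2,236.8),(336.6,266.4),(412.3,259.6),(463.5,235.1)]]); print(H.round(1))
ang=np.radians([50,25,-25,-50])  # theta>0 : toward robot side about -x_b axis
f=lambda p: np.ravel([[p[0]+100*np.cos(p[2]-a)-h[0],p[1]+100*np.sin(p[2]-a)-h[1]] for a,h in zip(ang,H)])
r=least_squares(f,[531,33,np.radians(-79.5)]); print(r.x,np.degrees(r.x[2]),r.fun.round(1))
print('ring z122',plane(c,403,229.3,122,True), 'hub93',plane(c,385.5,153,93,True))
print('tri',tri(ray(c,403,229.3,True),ray(calibration('scene'),369.5,204.4)))
p=r.x; print('ring from pivot', p[0]+82*np.cos(p[2]),p[1]+82*np.sin(p[2]))
T=rot(s['ee_rot'])
def proj(pt):
    v=rot(c['attitude']).inv().apply(s['eef_pos']+T.apply(pt)-c['position']);t=np.arctan2(np.hypot(v[0],v[1]),v[2]);q=v[:2]/np.hypot(v[0],v[1])*t*c['fx'];return (q+[c['cx'],c['cy']]).round(1)
for y in (42.5,49.8,57): print(y,proj([11,y,160]),proj([-11,y,160]))
im=cv2.imread('pics/w1.png');cv2.imwrite('pics/w1c.png',cv2.resize(im[180:310,340:500],None,fx=4,fy=4,interpolation=cv2.INTER_CUBIC))
E
```

```text
2.15 [ 522.6 -192.   293.5] [-0.63  0.57  1.47  0.46  1.64 -0.91] [0.2 0.2 0.2] 1.0010295090623262
[[468.8 -44.7]
 [507.5 -64.3]
 [572.  -47.2]
 [620.3 -16.3]]
[528.09167507  33.02269826  -1.38843086] -79.5512285761391 [-4.4  0.6 -4.5  0.5 14.1 -1.2 -5.2  0.1]
ring z122 [547.05481962 -47.13671854 122.        ] hub93 [532.07354573  30.50072045  93.        ]
tri (array([546.88300103, -48.04217713, 122.25668304]), [np.float64(0.7526215018624132), np.float64(0.7526215018624268)])
ring from pivot 542.9628930930198 -47.61753285812161
42.5 [418.4 243.9] [413.4 284.6]
49.8 [433.  243.5] [427.2 283.8]
57 [446.9 243. ] [440.5 282.9]
```

View pics/w1c.png

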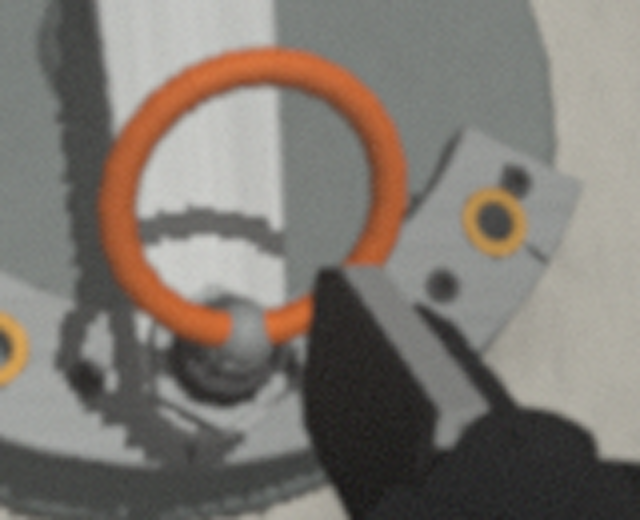

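Blob 3 isn't a bushing (it's part of the pin), so I drop it. Three views put the ring centre at (547,-47.7,122), which matches the sizes given. The fingertip spans y≈42.5 to 52 in the tool frame. I'll advance to 12 mm short of the ring plane.

```bash
sed -i 's/RING=np.array(.*/RING=np.array([547.,-47.7,122.])/' h.py; python3 - <<'E'
from h import *
M=frame(); go(RING-48*M[:,1]-172*M[:,2],M)
E
```

```text
rows [-5.1  3.  47.6] [0.004 0.002 0.   ]
```

```bash
python3 steer.py '[[-5,3,10,0.004,0.002,0],[-5,3,30,0.004,0.002,0],[-5,3,47,0.004,0.002,0],[-5,3,47,0.004,0.002,0]]'; python3 - <<'E'
from h import *
M=frame();s=state(); go(RING-48*M[:,1]-140*M[:,2],M)
c=calibration('wrist'); im=capture('wrist')
b,k=blobs(im,(3,120,90),(18,255,255),(340,150,520,290),200); print(b)
u=[q for q in b][0][0]; uu,vv=u[0]+u[2]/2,u[1]+u[3]/2
print(plane(c,uu,vv,122,True))
cv2.imwrite('pics/w2.png',cv2.resize(im[150:310,320:520,::-1],None,fx=3,fy=3,interpolation=cv2.INTER_CUBIC))
E
```

```text
time_s: 2.55
eef_pos: [520.2, -164.2, 251.8]
ee_rot: [-0.266, 0.598, 0.724, 0.217]
force: [-1.1, 0.4, -0.2]
grip_width: 1.001
grip_force: 0.0
2.55 [ 520.2 -164.2  251.8] [-0.59  0.6   1.54  0.47  1.54 -0.93] [-1.1  0.4 -0.2] 1.000823334890774
rows [ 0.3  0.4 29.8] [-0.003 -0.003 -0.001]
[([372, 207, 98, 83, 2127], [417.3, 240.4])]
[545.68290201 -43.80574557 122.        ]
```

View pics/w2.png

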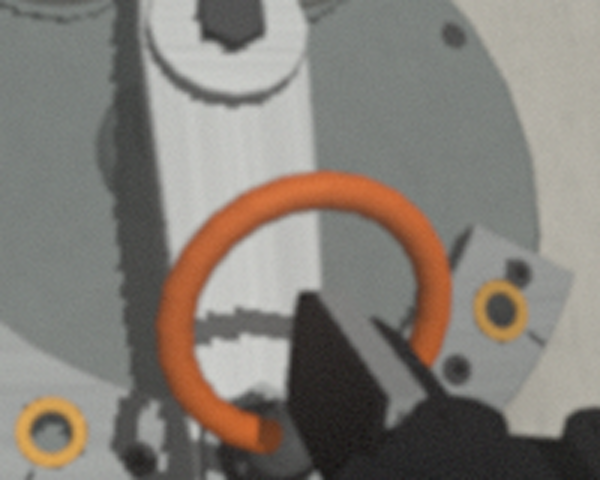

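The fingertip (crop 295–345) sits within the ring's outline (160–452), still in front of its plane, and well aligned. Insert now.

```bash
python3 steer.py '[[0,0,8,0,0,0],[0,0,16,0,0,0],[0,0,24,0,0,0],[0,0,30,0,0,0],[0,0,30,0,0,0]]'; python3 - <<'E'
from h import *
M=frame();s=state(); go(RING-48*M[:,1]-140*M[:,2],M)
E
```

```text
time_s: 3.1
eef_pos: [516.5, -146.0, 229.0]
ee_rot: [-0.265, 0.598, 0.724, 0.218]
force: [0.4, 0.7, 0.4]
grip_width: 1.001
grip_force: 0.0
3.1 [ 516.5 -146.   229. ] [-0.57  0.62  1.59  0.49  1.47 -0.94] [0.4 0.7 0.4] 1.0010298280698369
rows [0.8 0.5 0.3] [-0.002 -0.002 -0.001]
```

In, with no contact. Next I move along +x of the tool (up the ring's plane) until it touches the upper arc.

```bash
python3 steer.py '[[3,0,0,0,0,0],[6,0,0,0,0,0],[7,0,0,0,0,0],[7,0,0,0,0,0]]' | grep -E "eef|force:"; python3 steer.py '[[1,0,0,0,0,0],[2,0,0,0,0,0],[2,0,0,0,0,0]]'| grep -E "eef|force:"; python3 -c "
from h import *
T=rot(ctrl.sense()['ee_rot']);print('up',T.inv().apply([0,0,10]).round(2),'F tool',T.inv().apply(ctrl.sense()['force']).round(1))"
```

```text
eef_pos: [515.7, -141.2, 234.5]
force: [-0.7, -0.6, 0.7]
grip_force: 0.0
eef_pos: [515.4, -139.8, 235.5]
force: [0.1, -1.1, -0.3]
grip_force: 0.5
up [ 6.44 -0.01 -7.65] F tool [-1.1 -0.1 -0.4]
```

```bash
python3 steer.py '[[0.6,0,-0.8,0,0,0],[1.3,0,-1.5,0,0,0],[1.9,0,-2.3,0,0,0],[1.9,0,-2.3,0,0,0]]'| grep -E "eef|force:";  python3 steer.py '[[0.6,0,-0.8,0,0,0],[1.3,0,-1.5,0,0,0],[1.9,0,-2.3,0,0,0],[1.9,0,-2.3,0,0,0]]'| grep -E "eef|force:"
```

```text
eef_pos: [515.4, -139.8, 238.4]
force: [-0.0, -2.0, -3.9]
grip_force: 2.0
eef_pos: [515.4, -139.8, 241.5]
force: [0.1, -1.9, -4.0]
grip_force: 2.3
```

A steady 4 N down means the pin is rising. Lift about 8.5 mm more to clear the plate.

```bash
python3 steer.py '[[1.3,0,-1.5,0,0,0],[2.6,0,-3.1,0,0,0],[3.9,0,-4.6,0,0,0],[5.5,0,-6.5,0,0,0],[5.5,0,-6.5,0,0,0]]'| grep -E "eef|force:"; python3 - <<'E'
from h import *
s=state(); c=calibration('wrist'); im=capture('wrist')
cv2.imwrite('pics/w3.png',cv2.resize(im[150:330,300:520,::-1],None,fx=3,fy=3,interpolation=cv2.INTER_CUBIC))
H=blobs(im,(8,90,90),(25,255,255),(200,150,560,330),40)[0]; print(H)
# swing rows: rotate TCP pose about pivot by -a, with world z kept
T=rot(s['ee_rot'])
for a in (.06,.12,.18,.24,.30,.36,.42,.436,.45):
    Q=R.from_rotvec([0,0,-a]); p=PIV*[1,1,0]+Q.apply(s['eef_pos']-PIV*[1,1,0])
    print(a,T.inv().apply(p-s['eef_pos']).round(1).tolist(),(T.inv()*Q*T).as_rotvec().round(3).tolist())
E
```

```text
eef_pos: [515.4, -139.8, 250.2]
force: [0.3, -2.2, -6.5]
grip_force: 3.0
5.1 [ 515.4 -139.8  250.2] [-0.56  0.58  1.59  0.49  1.5  -0.92] [ 0.3 -2.2 -6.5] 0.9987335503108009
[([378, 246, 123, 84, 2606], [429.6, 276.6]), ([276, 279, 23, 23, 296], [286.8, 289.6]), ([325, 317, 24, 13, 173], [336.3, 322.6])]
0.06 [2.4, -9.9, 2.1] [-0.039, 0.0, 0.046]
0.12 [5.3, -19.6, 4.5] [-0.077, 0.0, 0.092]
0.18 [8.7, -29.1, 7.3] [-0.116, 0.0, 0.138]
0.24 [12.4, -38.2, 10.5] [-0.154, 0.0, 0.184]
0.3 [16.6, -47.1, 14.0] [-0.193, 0.0, 0.23]
0.36 [21.2, -55.6, 17.9] [-0.232, 0.0, 0.276]
0.42 [26.2, -63.7, 22.1] [-0.27, 0.0, 0.321]
0.436 [27.5, -65.8, 23.3] [-0.281, 0.001, 0.334]
0.45 [28.8, -67.7, 24.3] [-0.29, 0.001, 0.344]
```

View pics/w3.png

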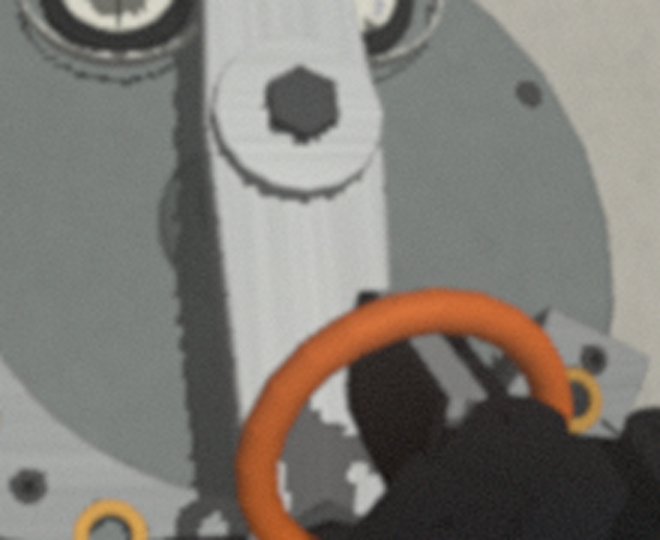

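The finger is clearly hooked under the ring's upper arc, and the pin is about 13 mm up at 6.5 N. Now swing to 0.42 rad of tool motion.

```bash
python3 steer.py '[[2.4,-9.9,2.1,-0.039,0,0.046],[5.3,-19.6,4.5,-0.077,0,0.092],[8.7,-29.1,7.3,-0.116,0,0.138],[12.4,-38.2,10.5,-0.154,0,0.184],[16.6,-47.1,14,-0.193,0,0.23],[21.2,-55.6,17.9,-0.232,0,0.276],[26.2,-63.7,22.1,-0.27,0,0.321],[26.2,-63.7,22.1,-0.27,0,0.321]]'| grep -E "eef|force:"; cat > ang.py <<'E'
from h import *
import sys
s=state()
for n,B in (('scene',(285,175,395,265)),('side',(245,160,360,270))):
    c=calibration(n); im=capture(n)
    cv2.imwrite(f'pics/{n}_{sys.argv[1]}.png',cv2.resize(im[B[1]:B[3],B[0]:B[2],::-1],None,fx=3,fy=3,interpolation=cv2.INTER_CUBIC))
    for st,q in blobs(im,(0,0,0),(180,255,50),B,25)[0]+[(0,0)]+blobs(im,(3,120,90),(18,255,255),B,8)[0] if 1 else []:
        if st: print(n,st,q,plane(c,*q,110,False).round(1))
E
python3 ang.py a; python3 -c "
import cv2,numpy as np
a=cv2.imread('pics/scene_a.png');b=cv2.imread('pics/side_a.png');h=max(len(a),len(b));f=lambda i:cv2.copyMakeBorder(i,0,h-len(i),0,0,0)
cv2.imwrite('pics/both_a.png',np.hstack([f(a),f(b)]))"
```

```text
eef_pos: [445.6, -117.8, 250.0]
force: [-0.8, -2.9, -6.6]
grip_force: 3.4
5.95 [ 445.6 -117.8  250. ] [-0.62  0.41  1.87  0.68  1.25 -0.74] [-0.8 -2.9 -6.6] 0.9951485044069691
scene [330, 225, 16, 11, 98] [336.8, 230.0] [441.2 -16.6 110. ]
scene [303, 216, 4, 3, 10] [304.2, 217.0] [432.2  73.3 110. ]
side [316, 160, 9, 7, 35] [319.7, 162.4] [ 506.9 -150.   110. ]
side [305, 166, 20, 10, 87] [314.5, 169.9] [ 516.5 -101.4  110. ]
```

View pics/both_a.png

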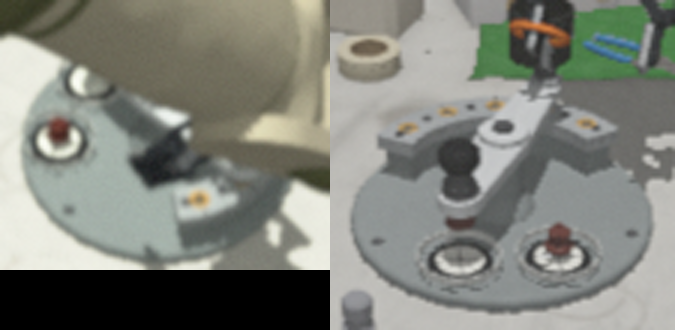

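Side view: the arm has swung over the bare lens, with the knob at about side pixel (288,212). I'll quantify the angle from the knob's centroid, before and after.

```bash
cat > knob.py <<'E'
from h import *
def knob(im,box):
    g=cv2.cvtColor(im,cv2.COLOR_RGB2GRAY); m=np.zeros_like(g); x0,y0,x1,y1=box; m[y0:y1,x0:x1]=(g[y0:y1,x0:x1]<75)*255
    b=[max(cv2.findContours(m,0,1)[0],key=cv2.contourArea)]
    (x,y,w,h)=cv2.boundingRect(b[0]); return (x+w/2,y,w,h)
c=calibration('side')
def proj(P):
    v=rot(c['attitude']).inv().apply(np.array(P)-c['position']);return c['cx']+c['fx']*v[0]/v[2],c['cy']+c['fy']*v[1]/v[2]
th=np.arctan2(PIV[1]-RING[1],PIV[0]-RING[0])
def k(a,z=112): return proj([PIV[0]+90*np.cos(th+a),PIV[1]+90*np.sin(th+a),z])
if __name__=='__main__':
    i0=cv2.imread('pics/side0.png')[:,:,::-1].copy(); i1=capture('side')
    print('before',knob(i0,(290,204,325,226)),'after',knob(i1,(270,200,306,224)))
    for a in (0,-.38,-.4,-.42,-.436,-.45,-.47): print(a,np.round(k(a),1))
E
python3 knob.py
```

```text
before (305.5, 208, 13, 18) after (288.0, 206, 14, 18)
0 [305.8 213.3]
-0.38 [290.4 212.2]
-0.4 [289.6 212.1]
-0.42 [288.9 211.9]
-0.436 [288.3 211.8]
-0.45 [287.7 211.7]
-0.47 [287.  211.5]
```

The image shift of 17.5 px corresponds to -0.436 rad. Lower vertically while watching the force: it should persist below z≈245 if the pin enters the hole.

```bash
python3 steer.py '[[-0.9,0,1,0,0,0],[-1.7,0,2,0,0,0],[-2.6,0,3.1,0,0,0],[-3,0,3.6,0,0,0],[-3,0,3.6,0,0,0]]'| grep -E "eef|force:"; python3 steer.py '[[-0.9,0,1,0,0,0],[-1.9,0,2.3,0,0,0],[-1.9,0,2.3,0,0,0]]'| grep -E "eef|force:"; python3 steer.py '[[-0.9,0,1,0,0,0],[-1.9,0,2.3,0,0,0],[-1.9,0,2.3,0,0,0]]'| grep -E "eef|force:"
```

```text
eef_pos: [446.5, -118.2, 245.2]
force: [0.4, -3.0, -6.3]
grip_force: 3.1
eef_pos: [446.4, -118.1, 242.1]
force: [-1.2, -3.9, -4.7]
grip_force: 3.1
eef_pos: [446.4, -118.1, 239.2]
force: [-0.9, -3.2, -5.0]
grip_force: 2.9
```

Still loaded at 239, well below plate-riding height, so the pin is in the hole. Continue down.

```bash
python3 steer.py '[[-0.9,0,1,0,0,0],[-1.9,0,2.3,0,0,0],[-1.9,0,2.3,0,0,0]]'| grep -E "eef|force:"; python3 steer.py '[[-0.9,0,1,0,0,0],[-1.9,0,2.3,0,0,0],[-1.9,0,2.3,0,0,0]]'| grep -E "eef|force:";python3 knob.py | head -1; python3 - <<'E'
from h import *
s=state(); a=-.436; Q=R.from_rotvec([0,0,a])
r2=PIV*[1,1,0]+Q.apply(RING-PIV*[1,1,0]); M=frame(r2); print(r2); go(r2-48*M[:,1]-140*M[:,2],M)
E
```

```text
eef_pos: [446.4, -118.1, 236.2]
force: [-0.7, -4.2, -3.4]
grip_force: 2.9
eef_pos: [446.4, -117.8, 233.4]
force: [-0.1, -0.6, -0.5]
grip_force: 0.0
before (305.5, 208, 13, 18) after (288.0, 206, 14, 18)
7.85 [ 446.4 -117.8  233.4] [-0.62  0.45  1.88  0.69  1.22 -0.77] [-0.4  0.9  0.4] 1.0009938848911584
[511.46895998 -46.69628245 122.        ]
rows [-6.6 -2.3 -0.1] [-0.012 -0.002  0.012]
```

The load vanished at the same height where contact began, so the pin is home. Centre the finger and withdraw along its axis.

```bash
python3 steer.py '[[-2,-1,0,0,0,0],[-4,-2,0,0,0,0],[-6,-2,0,-0.01,0,0.01],[-6,-2,0,-0.01,0,0.01]]'| grep -E "eef|force:"; python3 steer.py '[[0,0,-8,0,0,0],[0,0,-16,0,0,0],[0,0,-26,0,0,0],[0,0,-40,0,0,0],[0,0,-65,0,0,0],[0,0,-90,0,0,0],[0,0,-90,0,0,0]]'; python3 - <<'E'
from h import *
s=state(); T=rot(s['ee_rot']); print('to clear',T.inv().apply([-60,-80,120]).round(1))
E
```

```text
eef_pos: [443.3, -122.2, 229.3]
force: [0.6, 0.8, 0.1]
grip_force: 0.0
time_s: 8.95
eef_pos: [429.4, -180.0, 300.8]
ee_rot: [-0.208, 0.741, 0.579, 0.27]
force: [-0.3, -0.3, -0.3]
grip_width: 1.001
grip_force: 0.0
8.95 [ 429.4 -180.   300.8] [-0.75  0.35  1.8   0.61  1.41 -0.74] [-0.3 -0.3 -0.3] 1.000821712823804
to clear [   6.4  -38.2 -151.3]
```

Withdrawn free of load. Back off clear of the scene camera and verify.

```bash
python3 steer.py '[[6,-38,-151,0,0,0],[6,-38,-151,0,0,0],[6,-38,-151,0,0,0],[6,-38,-151,0,0,0],[6,-38,-151,0,0,0]]'| grep -E "time|eef|force:"; python3 knob.py|head -1; python3 - <<'E'
from h import *
cd=calibration('side'); c=calibration('wrist'); w=capture('wrist'); s=capture('side')
b=blobs(s,(3,120,90),(18,255,255),(270,155,360,190),30)[0]; print(b)
bw=blobs(w,(3,120,90),(18,255,255),(200,60,560,330),200)[0]; print(bw)
q=bw[0][0]; rw=ray(c,q[0]+q[2]/2,q[1]+q[3]/2,True)
q=b[0][0]; print('ring now',tri(rw,ray(cd,q[0]+q[2]/2-.5,q[1]+q[3]/2-.5)),'expect 511.5,-46.7,122')
a=cv2.resize(w[:,:,::-1],(560,350)); z=cv2.resize(s[150:275,240:365,::-1],None,fx=2.8,fy=2.8,interpolation=cv2.INTER_CUBIC)[:350]
cv2.imwrite('pics/fin.png',np.hstack([a[:, :450],z]))
E
```

```text
time_s: 9.45
eef_pos: [369.9, -259.1, 417.9]
force: [0.4, -0.8, -0.7]
grip_force: 0.0
before (305.5, 208, 13, 18) after (288.0, 206, 14, 18)
[([305, 171, 20, 9, 109], [313.9, 175.0])]
[([380, 161, 43, 43, 490], [401.5, 181.6])]
ring now (array([511.90287059, -46.94100403, 122.50091301]), [np.float64(0.34249768035306916), np.float64(0.34249768035315425)]) expect 511.5,-46.7,122
```

View pics/fin.png

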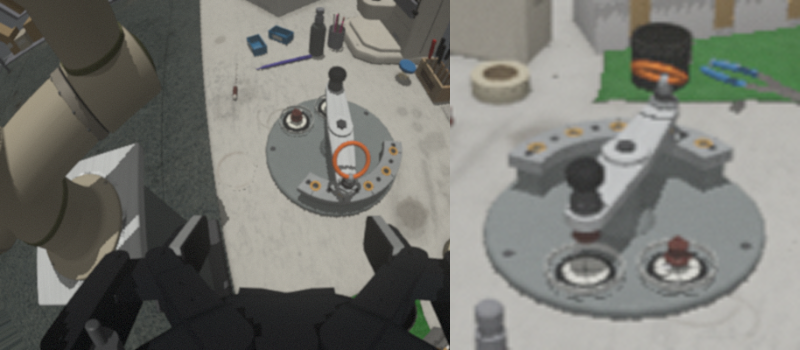

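The final picture shows the arm over the bare lens and the bench undisturbed. The ring triangulates to (511.9,-46.9,122.5), against an expected (511.5,-46.7,122) with the pin home.

```bash
python3 -c "
from rig import ctrl, job, capture, calibration
print(job.finish_job())"
```

```text
the job is handed in; nothing more can be done
None
```

The arm is swung one hole (-0.436 rad) so the red block stands over the bare lens. The pin is home in that hole to within my 0.5 mm ring measurement, the robot is clear, nothing else on the bench looks moved, and the job is handed in; no verdict came back.

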